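# Empty the filter box of a dust extractor

## Robot

A 6-joint arm with a two-finger parallel gripper is mounted at the origin on a cart in front of the work surface, level with it; the furniture and walls round the work are solid. World frame = base frame: x ahead of the robot, y to its left, z up, the work surface at z = 0. Lengths are in m, angles in rad, forces in N, time in s.
With the tool pointing down it reaches from about 0.3 to 0.85 m from the base axis. Payload 5.4 kg.
Tool frame: the origin (TCP) lies on the mounting face of the last link; the fingertips stand 173 mm ahead of it and the grasp point (between the pads) lies 155 mm ahead of it; y points along the fingers, x is the direction in which the jaws open and shut, and the axes are right-handed (so a half turn about y gives the same grasp; the last joint's range is limited). The gripper opens to 85 mm and grips with 20 to 120 N. Pads are 22 mm wide; open, the fingers measure 114 mm over their backs; the gripper's body (76 mm by 85 mm) begins 54 mm behind the grasp point. The pads swing forward as they close: fully open they stand 13 mm farther back than shut.
Start: joints at [0.91, 0.158, 1.597, -0, 1.386, -0.21], TCP at [0.251, 0.518, 0.405] pointing down, gripper open.
Joint ranges: [-2.91, 2.91], [-0.94, 2.29], [0.18, 2.7], [-1.29, 4.43], [0.17, 2.64], [-3, 3]. Speed limits (rad/s): [2.57, 2.57, 3.14, 3.14, 3.14, 3.14].

## Interface

Orientations are given as a rotation vector (axis times angle).
In Python, from station import bot gives the robot as it stands. The module is installed in compiled form; this text tells all that it offers.
- The arm moves only by the tool apply_moves, never from a script. Its argument "steps" is one flat list of numbers, 7 for each row, row after row: the turn, a rotation vector about the tool's x, y, z in units of 8 degrees (1.0 is 8 degrees), then the shift along the tool's x, y, z in units of 60 mm (1.0 is 60 mm), then the finger opening in mm, from 0 to 85.4. A call has 1 to 10 rows; each row is the pose to reach, as a shift and turn from the pose measured when the call began, along the tool's axes at that moment; what a row does not reach only later rows make up. A row lasts 1/8 s, in which the tool goes at most 62.5 mm and 10.7 degrees, less where a joint would pass 70% of its speed; a pose out of reach is approached as far as the arm can. A call with a gripper value outside its range is refused whole. The fingers move at their own pace and stop on an object; "grip_force" is the grip in N (left out, the last holds). Time passes only in rows, so rows that repeat a pose let the fingers close. It gives the time, the measured TCP pose, the force and the opening at its end, in the units of the state.
- bot.get_obs(): the state, without advancing time (a new reading comes with each control period).
- bot.capture(name): name is "scene" or "side" or "wrist"; returns a dict with "color" (384x512x3 uint8, red, green, blue), "camera_matrix" (3x3 intrinsics, pixels), "eye" and "attitude" of the camera in the world; the wrist camera has in their place "T_tool_cam" (4x4, takes a point from camera to tool coordinates, whose origin is the TCP and whose axes are the tool frame's). Camera axes: x right, y down, z forward; pixel columns grow to the right and rows downward; lengths in m; the calibration is good to about 2 mm. The wrist camera is an equidistant fisheye: a pixel r from the principal point sees the ray r / f radians off the axis. A picture is of the moment at which its call begins: read the wrist's pose just before it. There is no depth.
- bot.hand_in(): hands the job in, once; it reports no verdict.
Trained networks look in a picture, given as the dict that the camera call returned (one of the last four; its "shot" number tells which), for a name from the list of things; names that differ only in an ending like _2 or _b are one class to them, and where a whole thing is asked for, a point or a joint stands for the part that bears it (a point fixed in the world has none). Each returns a list of dicts, best first, with "p" (0 to 1); they miss things now and then, are a little off and sometimes report something else, mostly with a low value. They report only what shows in the picture. A call takes as long as a camera call.
- bot.look_for(picture, target): "pixel" ([row, column] in pixels, amid what is visible of it).
- bot.silhouettes(picture, target): "mask" (384x512 bool, what is visible of it) and "pixel" ([row, column] in pixels, amid what is visible of it).
- bot.place_of(picture, target): "pixel" ([row, column] in pixels: a listed point, or the origin of a listed thing).
The state is a dict: "clock": time; "qpos": joint angles; "joint_velocities": joint speeds; "joint_efforts": joint torques, N m; "position": TCP position; "orientation": TCP orientation; "wrist_force": force on the tool from outside, world axes, zero at the start; "ft_torque": the same for the moment, N m; "opening": finger opening in m.
Only numpy, scipy, OpenCV 4.12 (cv2) and the standard library are available. Lean on these libraries where they do the work, as an engineer would, in place of code of your own. Each camera call takes 0.05 s, during which the arm holds its last target.

## Task

The filter of the bench dust extractor is full. Squeeze the two orange tabs of its clip-on cover together, lift the cover straight off and stand it right way up on the bench; then pull the used filter cartridge out by its grip, push it down through the sprung flap of the bench bin and let the flap close behind it. Leave the teapot lid and the clay lump where they are.

Things in the scene. Friction and masses are not known exactly. Their poses are not given: they have to be found in the camera images.
- extractor: Bench dust extractor, fixed: upright pale grey filter box 140 (x) x 42 (y) x 98 mm high, open on top under its cover. Origin on the bench under the centre of the box, +x away from the intake grille. Grille hood to x = -85 mm (60 mm wide, 64 high); blower and exhaust to x = +203 mm (102 high, y = -31 to +78 at the motor). A rib on each long side holds a hook of the cover.
- cover: Dark clip-on cover with two orange tabs, 150 (x) x 62 (y) x 75 mm, 0.18 kg. Origin at the centre of its lower edge, z up, 69 mm above the bench when clipped on. Its skirt reaches 29 mm down round the box, so lift it straight up; a ridge 94 x 28 mm stands in the middle, top at z = 65 mm. On the bench it stands on its skirt, origin at bench height.
- cover_tabs (a point): Point midway between the two tabs, fixed in the cover at z = 60 mm of its frame. The tabs stand at x = 0 either side of the ridge, 30 mm long in x, z = 42 to 75 mm, flared: outer faces 61 mm apart at the top. Squeezed along the cover's y until they stop (about 5 N each) these stand upright and 45 mm apart and both hooks let go; lift and carry the cover by the squeezed tabs.
- tab_left (a joint): Orange tab on the cover's +y side, sprung: 0 clipped (at rest), 0.20 rad fully squeezed in; its hook is free of the box above about 0.13.
- tab_right (a joint): Orange tab on the cover's -y side, sprung: 0 clipped (at rest), 0.20 rad fully squeezed in; its hook is free of the box above about 0.13.
- cartridge: Used filter cartridge, rigid, brownish pleats in an olive green frame, 124 (x) x 32 (y) x 70 mm, with a pull grip on top (50 x 12 mm, from z = 70 to 106 mm); about 0.3 kg. Origin at the centre of its underside, z up. It stands loose in the filter box, under the cover, 20 mm above the bench, so that its grip reaches 28 mm above the box's rim, and comes out straight upward.
- bin: Light grey ribbed bench bin with a dark lid, fixed, 176 (x) x 146 (y) x 186 mm high. Origin at the centre of its underside. The opening in the lid, centred, is 150 (x) x 63 mm (y), filled by the blue-grey flap; inside it is 160 x 130 mm and 164 mm deep below the lid, deep enough for the flap to close over the standing cartridge.
- flap (a joint): Blue-grey sprung flap in the bin's lid, 146 x 60 mm, hinged along the opening's +y edge: 0 closed, up to 1.4 rad swung down into the bin. It opens at about 1 N in its middle and springs shut when nothing holds it. A cartridge let go with its frame inside the opening slides down past it and drops in.
- teapot_lid: Dark brown teapot lid, 80 mm across, 34 mm high, lying on the bench; a bystander. Origin at the centre of its underside.
- clay_lump: Rounded brown lump of clay, 59 x 63 mm, 38 mm high, lying on the bench; a bystander. Origin at the centre of its underside.

How it is judged:
On the way, in this order (a step that is already met when the one before it is completed fails the run):
1. both tabs are squeezed in while the cover still sits on the filter box (value of joint each of tab_left, tab_right above 0.13 rad and z of cover in the frame of extractor below 0.078 m and horizontal distance between cover and extractor below 0.01 m), for 0.05 s.
2. the cover stands right way up on the bench, let go, with the cartridge still in its box (height (world z) of cover below 0.008 m and angle between cover's own z axis and vertical below 0.12 rad and contact force between the fingers and cover below 0.1 N and distance between cartridge and extractor below 0.035 m), for 0.2 s.
3. the flap is swung open with the foot of the cartridge through it (value of joint flap above 0.6 rad and z of cartridge in the frame of bin below 0.17 m and x of cartridge in the frame of bin between -0.084 and 0.084 m and y of cartridge in the frame of bin between -0.069 and 0.069 m), for 0.02 s.
At the end, for the whole second after the job is handed in: The cover stands right way up on the bench (within 8 mm of the surface, under 0.12 rad of tilt), at rest; the cartridge lies at rest inside the bin, below the lid; the flap is closed (under 0.12 rad) (height (world z) of cover below 0.008 m and angle between cover's own z axis and vertical below 0.12 rad and linear speed of cover below 0.03 m/s and x of cartridge in the frame of bin between -0.084 and 0.084 m and y of cartridge in the frame of bin between -0.069 and 0.069 m and z of cartridge in the frame of bin below 0.15 m and linear speed of cartridge below 0.05 m/s and value of joint flap below 0.12 rad); the robot touches nothing.
It fails at once if the teapot lid is moved more than 30 mm (distance of teapot_lid from where it was at the start of the episode above 0.03 m).
It fails at once if the clay lump is moved more than 30 mm (distance of clay_lump from where it was at the start of the episode above 0.03 m).
It also fails if it takes over 59 s, if anything falls off the work surface, if the arm or the gripper's body presses on something with over 40 N, if the wrist force passes 120 N, or if a joint passes its speed limit or range.

## Working session

There is one attempt and no reset: what is moved stays moved. The work goes in short steps, Python scripts to look and compute and a tool call to move; the robot and the scene stay as the last step left them, time stands still between calls to the robot, and variables do not carry over. Pictures are saved under pics/ and viewed, and the job is handed in when it is done.

Besides the shell and the picture viewer there is one more tool, called after "Emit:" as name(argument=value, ...) on one line, values as JSON. apply_moves: Moves the arm, as the interface text tells. Its arguments: {"type":"object","properties":{"steps":{"type":"array","items":{"type":"number"}},"grip_force":{"type":"number"}},"required":["steps"]}

```bash
mkdir -p pics; cat > h.py <<'E'
import numpy as np, cv2
from station import bot
from scipy.spatial.transform import Rotation as R
def save(d,n): cv2.imwrite('pics/'+n,d['color'][:,:,::-1])
def Rm(a):
    a=np.array(a,float)
    return a if a.shape==(3,3) else R.from_rotvec(a).as_matrix()
def ray(d,px,obs=None):
    K=np.array(d['camera_matrix']);r,c=px
    v=np.array([(c-K[0,2])/K[0,0],(r-K[1,2])/K[1,1],1.])
    if 'T_tool_cam' in d:
        th=np.hypot(v[0],v[1]);v=np.array([v[0]/th*np.sin(th),v[1]/th*np.sin(th),np.cos(th)]) if th>1e-9 else v
        T=np.array(d['T_tool_cam']);Rt=Rm(obs['orientation'])
        return np.array(obs['position'])+Rt@T[:3,3], Rt@T[:3,:3]@v
    return np.array(d['eye']),Rm(d['attitude'])@v
def atz(d,px,z,obs=None):
    e,v=ray(d,px,obs);return e+v*(z-e[2])/v[2]
def tri(rs):
    A=0;b=0
    for e,v in rs:
        v=v/np.linalg.norm(v);P=np.eye(3)-np.outer(v,v);A=A+P;b=b+P@e
    p=np.linalg.solve(A,b)
    return p,[np.linalg.norm(np.cross(p-e,v/np.linalg.norm(v)))for e,v in rs]
def proj(d,p,obs=None):
    K=np.array(d['camera_matrix'])
    if 'T_tool_cam' in d:
        T=np.array(d['T_tool_cam']);Rt=Rm(obs['orientation'])
        q=T[:3,:3].T@(Rt.T@(np.array(p)-obs['position'])-T[:3,3])
        th=np.arctan2(np.hypot(q[0],q[1]),q[2]);n=np.hypot(q[0],q[1]);v=q[:2]/n*th
    else:
        q=Rm(d['attitude']).T@(np.array(p)-d['eye']);v=q[:2]/q[2]
    return np.array([v[1]*K[1,1]+K[1,2],v[0]*K[0,0]+K[0,2]])
E
python3 - <<'E'
from h import *
np.set_printoptions(precision=4,suppress=True)
o=bot.get_obs();print(o)
for n in ['scene','side','wrist']:
    d=bot.capture(n);save(d,n+'0.png');print(n,{k:v for k,v in d.items() if k!='color'})
    for t in ['extractor','cover','cover_tabs','bin','teapot_lid','clay_lump','flap','cartridge']:
        r=bot.place_of(d,t)[:2] if t!='flap' else bot.look_for(d,t)[:2]
        for x in r:print(n,t,x['p'],x['pixel'],atz(d,x['pixel'],dict(cover=.069,cover_tabs=.129,flap=.186).get(t,0),o))
E
```

```text
{'clock': 0.0, 'qpos': array([ 0.9099,  0.159 ,  1.5983,  0.    ,  1.3862, -0.2101]), 'joint_velocities': array([-0.0001, -0.001 ,  0.0019,  0.0021,  0.0008, -0.0013]), 'joint_efforts': array([ -0.0006, -39.6019, -33.1424,  -0.0004,   0.0086,   0.    ]), 'position': array([0.2503, 0.5173, 0.4037]), 'orientation': array([-1.39  , -0.8697,  0.8727]), 'wrist_force': array([-0.3325,  0.7339,  0.4026]), 'ft_torque': array([-0.0189, -0.0869,  0.0009]), 'opening': 0.085669382394868}
scene {'camera_matrix': array([[347.1248,   0.    , 251.2776],
       [  0.    , 347.1248, 189.1885],
       [  0.    ,   0.    ,   1.    ]]), 'eye': array([-0.1018,  0.2545,  0.4909]), 'attitude': array([-1.0641,  2.0509, -1.3161]), 'shot': 1}
scene extractor 0.61 [249.3, 183.7] [ 0.5577 -0.0276  0.    ]
scene cover 0.6 [221.7, 182.2] [ 0.5699 -0.0346  0.069 ]
scene cover 0.47 [258.3, 292.9] [ 0.3125 -0.1551  0.069 ]
scene bin 0.72 [214.1, 304.1] [ 0.5213 -0.3923  0.    ]
scene teapot_lid 0.78 [259.4, 292.1] [ 0.3781 -0.2176  0.    ]
scene clay_lump 0.71 [212.3, 235.7] [ 0.6417 -0.2337  0.    ]
scene flap 0.78 
[... 408 characters left out ...]
lay_lump 0.73 [230.1, 249.3] [ 0.6377 -0.2269  0.    ]
side clay_lump 0.51 [283.2, 270.5] [ 0.3794 -0.2195  0.    ]
side flap 0.71 [173.8, 328.0] [ 0.5121 -0.393   0.186 ]
wrist {'camera_matrix': array([[297.3186,   0.    , 253.2128],
       [  0.    , 297.3186, 182.0175],
       [  0.    ,   0.    ,   1.    ]]), 'T_tool_cam': array([[ 1.    ,  0.001 ,  0.0009, -0.    ],
       [-0.0005, -0.3032,  0.9529,  0.0307],
       [ 0.0012, -0.9529, -0.3032,  0.0765],
       [ 0.    ,  0.    ,  0.    ,  1.    ]]), 'shot': 3}
wrist extractor 0.63 [378.1, 105.9] [ 0.5774 -0.0312  0.    ]
wrist bin 0.78 [370.9, 21.1] [ 0.5237 -0.3968  0.    ]
wrist teapot_lid 0.65 [332.7, 14.4] [ 0.3865 -0.2237  0.    ]
```

View pics.

View pics/scene0.png

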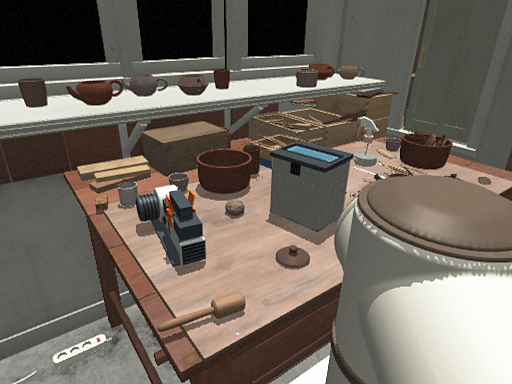

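View pics/side0.png

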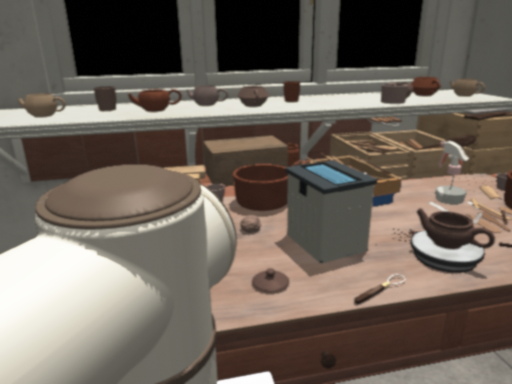

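View pics/wrist0.png

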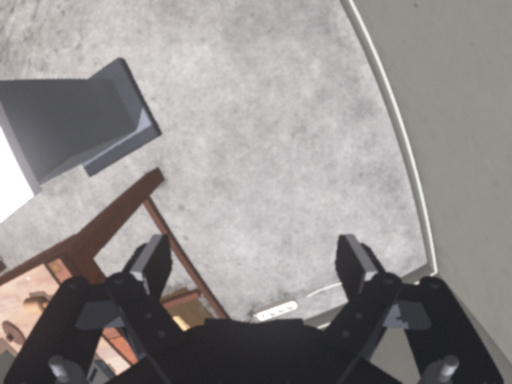

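```bash
cat >> h.py <<'E'
def pose(x,y,z,yaw):
    """tool down; tool x (jaw axis) at world yaw"""
    c,s=np.cos(yaw),np.sin(yaw);tx=np.array([c,s,0]);ty=np.array([0,0,-1.])
    return np.array([x,y,z]),np.column_stack([tx,ty,np.cross(tx,ty)])
def rel(p,Rt,o=None):
    o=o or bot.get_obs();R0=Rm(o['orientation'])
    t=R.from_matrix(R0.T@Rt).as_rotvec()
    s=R0.T@(p-np.array(o['position']))
    print('turn',np.round(np.degrees(t)/8,3),'shift',np.round(s/.06,3),'mindur rows',max(np.linalg.norm(s)/.0625,np.degrees(np.linalg.norm(t))/10.7))
E
python3 - <<'E'
from h import *
np.set_printoptions(precision=4,suppress=True)
o=bot.get_obs();print(Rm(o['orientation']))
for yaw in (np.pi/2,-np.pi/2): rel(*pose(.45,-.03,.42,yaw))
E
```

```text
[[ 0.4357  0.     -0.9001]
 [ 0.9001 -0.      0.4357]
 [ 0.     -1.     -0.    ]]
turn [ 0.    -3.229  0.   ] shift [-6.765 -0.255 -6.968] mindur rows 9.326917799887735
turn [-0.    19.271  0.   ] shift [-6.765 -0.255 -6.968] mindur rows 14.408473650809876
```

Emit:
apply_moves(steps=[0, -0.4, 0, -0.85, -0.03, -0.87, 85, 0, -0.8, 0, -1.7, -0.06, -1.74, 85, 0, -1.2, 0, -2.5, -0.09, -2.6, 85, 0, -1.6, 0, -3.4, -0.13, -3.5, 85, 0, -2, 0, -4.2, -0.16, -4.4, 85, 0, -2.4, 0, -5.1, -0.2, -5.2, 85, 0, -2.8, 0, -5.9, -0.22, -6.1, 85, 0, -3.2, 0, -6.7, -0.25, -6.9, 85, 0, -3.23, 0, -7.2, -0.25, -6.8, 85, 0, -3.23, 0, -7.2, -0.25, -6.8, 85])

```text
clock: 2.6
position: [0.4295, -0.0517, 0.42]
orientation: [-1.211, -1.207, 1.207]
wrist_force: [0.2, 0.0, -0.4]
opening: 0.0854
```

```bash
python3 - <<'E'
from h import *
np.set_printoptions(precision=4,suppress=True)
o=bot.get_obs();print(o['clock'],o['position'],Rm(o['orientation']))
for n in ['scene','side','wrist']:
    o=bot.get_obs();d=bot.capture(n);save(d,n+'1.png')
    np.savez('pics/'+n+'1.npz',pos=o['position'],ori=o['orientation'],**{k:v for k,v in d.items()})
    for t in ['extractor','cover','cover_tabs','bin','teapot_lid','clay_lump','tab_left','tab_right']:
        r=bot.place_of(d,t)[:2] if 'tab_' not in t else bot.look_for(d,t)[:2]
        for x in r:print(n,t,x['p'],x['pixel'],atz(d,x['pixel'],dict(cover=.069,cover_tabs=.129,tab_left=.135,tab_right=.135).get(t,0),o))
E
```

```text
2.6 [ 0.4295 -0.0517  0.42  ] [[ 0.0026  0.0005 -1.    ]
 [ 1.     -0.0006  0.0026]
 [-0.0006 -1.     -0.0005]]
scene extractor 0.54 [212.4, 235.2] [ 0.642  -0.2322  0.    ]
scene cover 0.57 [221.4, 180.8] [ 0.573  -0.0324  0.069 ]
scene cover_tabs 0.77 [202.5, 178.3] [ 0.5571 -0.0234  0.129 ]
scene bin 0.82 [215.1, 306.1] [ 0.5136 -0.3929  0.    ]
scene clay_lump 0.65 [212.4, 236.9] [ 0.6392 -0.2363  0.    ]
scene tab_right 0.65 [197.1, 188.9] [ 0.5574 -0.0503  0.135 ]
side bin 0.71 [245.6, 326.7] [ 0.5046 -0.3964  0.    ]
side clay_lump 0.85 [231.0, 251.3] [ 0.631  -0.2311  0.    ]
wrist extractor 0.73 [244.9, 263.6] [ 0.5756 -0.0336  0.    ]
wrist cover 0.86 [269.8, 264.3] [ 0.5736 -0.0348  0.069 ]
wrist cover_tabs 0.91 [296.0, 271.2] [ 0.5685 -0.0292  0.129 ]
wrist bin 0.68 [210.5, 47.6] [ 0.5286 -0.4015  0.    ]
wrist teapot_lid 0.91 [115.8, 131.0] [ 0.3814 -0.2178  0.    ]
wrist teapot_lid 0.23 [265.8, 267.0] [ 0.6136 -0.0276  0.    ]
wrist tab_left 0.79 [297.4, 288.0] [ 0.5661 -0.0111  0.135 ]
wrist tab_right 0.96 [285.0, 243.8] [ 0.548  -0.0591  0.135 ]
wrist tab_right 0.39 [213.0, 258.0] [ 0.4641 -0.0448  0.135 ]
```

```bash
python3 - <<'E'
import cv2
i=cv2.imread('pics/wrist1.png');cv2.imwrite('pics/wrist1z.png',cv2.resize(i[150:384,150:400],None,fx=2.4,fy=2.4,interpolation=cv2.INTER_CUBIC))
E
```

```text
(no output)
```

View pics/wrist1.png

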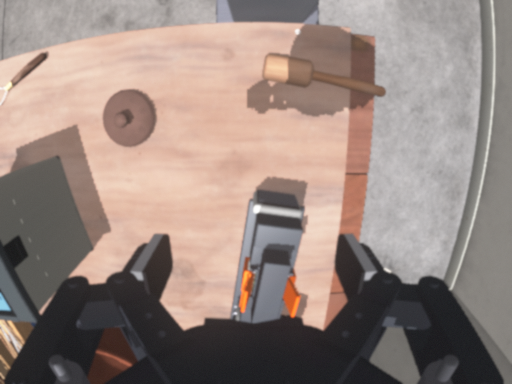

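View pics/wrist1z.png

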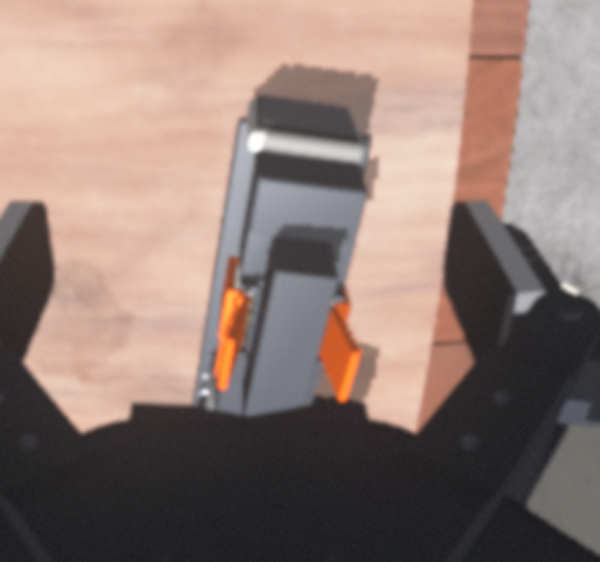

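Emit:
apply_moves(steps=[0, 0, 0, 0.1, -0.2, 0.8, 85, 0, 0, 0, 0.2, -0.5, 1.7, 85, 0, 0, 0, 0.2, -0.5, 1.7, 85])

```text
clock: 4.32
position: [0.3257, -0.0365, 0.4522]
orientation: [-1.218, -1.212, 1.208]
wrist_force: [0.1, -0.1, -0.1]
opening: 0.085
```

```bash
python3 - <<'E'
from h import *
np.set_printoptions(precision=4,suppress=True)
o=bot.get_obs();print(o['clock'],o['position'])
d=bot.capture('wrist');n='wrist';save(d,n+'2.png')
for t in ['extractor','cover','cover_tabs','bin','teapot_lid','clay_lump','tab_left','tab_right']:
        r=bot.place_of(d,t)[:2] if 'tab_' not in t else bot.look_for(d,t)[:2]
        for x in r:print(n,t,x['p'],x['pixel'],atz(d,x['pixel'],dict(cover=.069,cover_tabs=.129,tab_left=.135,tab_right=.135).get(t,0),o))
for t in ['cover','extractor','flap','bin']:
  for x in bot.silhouettes(d,t)[:1]:np.save('pics/m_'+t+'.npy',x['mask']);print(t,x['p'],x['mask'].sum())
np.savez('pics/wrist2.npz',pos=o['position'],ori=o['orientation'],**{k:v for k,v in d.items()})
i=cv2.imread('pics/wrist2.png');cv2.imwrite('pics/wrist2z.png',cv2.resize(i[150:384,150:400],None,fx=2.4,fy=2.4,interpolation=cv2.INTER_CUBIC))
E
```

```text
4.325 [ 0.3257 -0.0365  0.4522]
wrist extractor 0.78 [281.9, 258.9] [ 0.5701 -0.0286  0.    ]
wrist cover 0.65 [306.1, 257.8] [ 0.5659 -0.0311  0.069 ]
wrist cover_tabs 0.72 [335.9, 257.3] [ 0.5703 -0.0323  0.129 ]
wrist cover_tabs 0.57 [308.9, 258.3] [ 0.517  -0.0314  0.129 ]
wrist bin 0.93 [248.7, 65.2] [ 0.523  -0.4024  0.    ]
wrist teapot_lid 0.84 [179.5, 139.4] [ 0.3827 -0.2167  0.    ]
wrist teapot_lid 0.74 [250.5, 66.0] [ 0.5269 -0.4017 -0.    ]
wrist clay_lump 0.4 [248.2, 63.6] [ 0.5222 -0.4063  0.    ]
wrist clay_lump 0.22 [181.0, 138.3] [ 0.3852 -0.2189  0.    ]
wrist tab_left 0.49 [262.8, 35.8] [ 0.4665 -0.3537  0.135 ]
cover 0.93 2021
extractor 0.71 1473
flap 0.68 809
bin 0.9 8315
```

View pics/wrist2z.png

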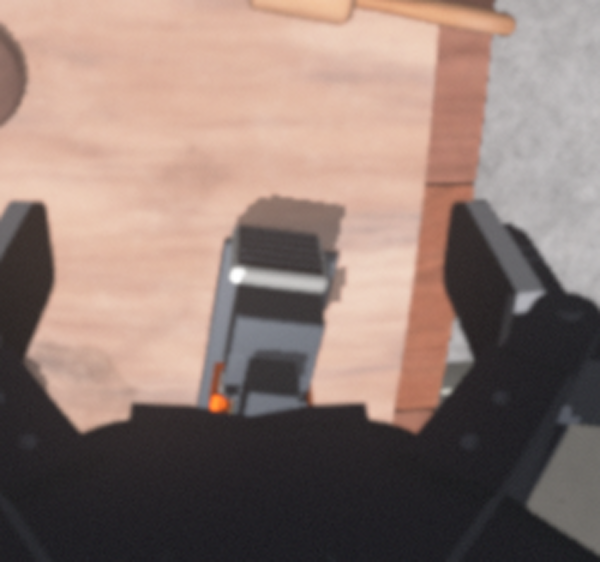

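View pics/wrist2.png

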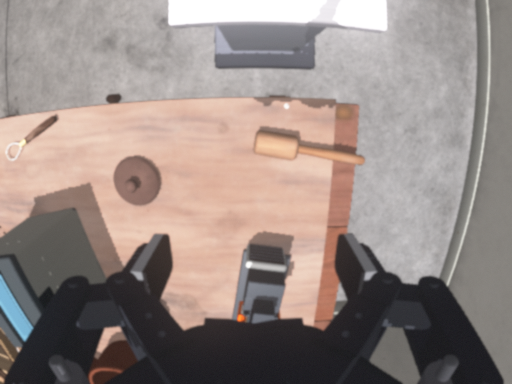

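Emit:
apply_moves(steps=[0, 0, 0, 0, 0, -0.9, 85, 0, 0, 0, 0, 0, -1.8, 85, 0, 0, 0, 0, 0, -2.7, 85, 0, 0, 0, 0, 0, -3.5, 85, 0, 0, 0, 0, 0, -3.5, 85])

```text
clock: 5.6
position: [0.5399, -0.0372, 0.4472]
orientation: [-1.205, -1.208, 1.211]
wrist_force: [-0.6, 0.2, 0.5]
opening: 0.0851
```

```bash
python3 - <<'E'
from h import *
np.set_printoptions(precision=4,suppress=True)
o=bot.get_obs();print(o['clock'],o['position'])
d=bot.capture('wrist');n='wrist';save(d,n+'3.png')
for t in ['extractor','cover','cover_tabs','bin','teapot_lid','clay_lump','tab_left','tab_right']:
        r=bot.place_of(d,t)[:2] if 'tab_' not in t else bot.look_for(d,t)[:2]
        for x in r:print(n,t,x['p'],x['pixel'],atz(d,x['pixel'],dict(cover=.069,cover_tabs=.129,tab_left=.135,tab_right=.135).get(t,0),o))
for t in ['cover','flap']:
  for x in bot.silhouettes(d,t)[:1]:np.save('pics/m_'+t+'.npy',x['mask']);print(t,x['p'],x['mask'].sum())
np.savez('pics/wrist3.npz',pos=o['position'],ori=o['orientation'],**{k:v for k,v in d.items()})
i=cv2.imread('pics/wrist3.png');cv2.imwrite('pics/wrist3z.png',cv2.resize(i[80:334,140:400],None,fx=2.3,fy=2.3,interpolation=cv2.INTER_CUBIC))
E
```

```text
5.6 [ 0.5399 -0.0372  0.4472]
wrist cover 0.58 [182.6, 256.5] [ 0.5732 -0.0328  0.069 ]
wrist cover_tabs 0.73 [195.3, 258.9] [ 0.568  -0.0311  0.129 ]
wrist bin 0.74 [145.4, 40.7] [ 0.5291 -0.401   0.    ]
wrist teapot_lid 0.97 [43.3, 131.2] [ 0.384  -0.2139  0.    ]
wrist clay_lump 0.85 [211.7, 129.6] [ 0.6449 -0.2368  0.    ]
wrist tab_left 0.89 [199.0, 280.8] [ 0.5698 -0.0089  0.135 ]
wrist tab_left 0.67 [184.7, 259.3] [ 0.5545 -0.0309  0.135 ]
wrist tab_right 0.94 [188.7, 236.0] [ 0.5588 -0.0542  0.135 ]
cover 0.65 6463
```

View pics/wrist3z.png

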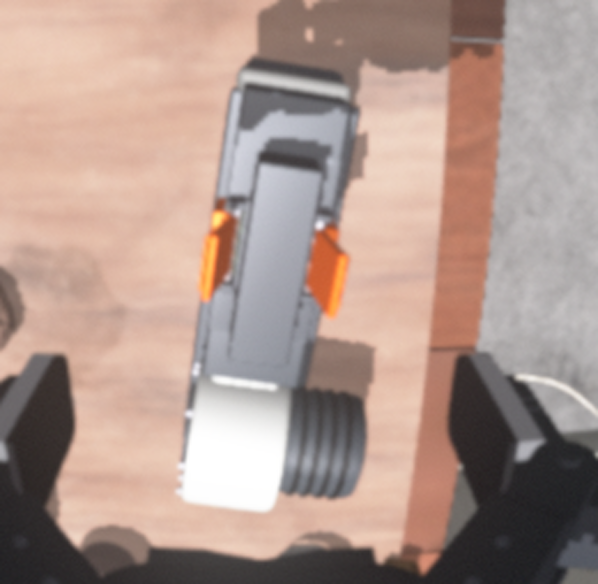

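View pics/wrist3.png

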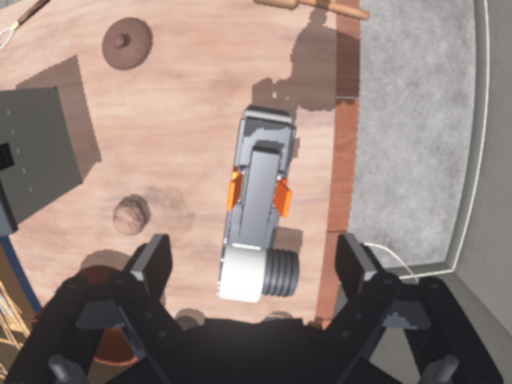

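```bash
python3 - <<'E'
from h import *
np.set_printoptions(precision=4,suppress=True)
f=np.load('pics/wrist3.npz');d={k:f[k] for k in ['camera_matrix','T_tool_cam']};o=dict(position=f['pos'],orientation=f['ori'])
P=[]
for n,(u,v),z in [('rNL',(260,157),.134),('rNR',(324,168),.134),('rFL',(231,360),.134),('rFR',(294,366),.134),('tL0',(204,300),.144),('tL1',(207,240),.144),('tR0',(348,262),.144),('tR1',(337,317),.144)]:
    p=atz(d,(80+v/2.3,140+u/2.3),z,o);P.append(p);print(n,p)
P=np.array(P);print(P[:4].mean(0),P[4:].mean(0))
for a,b in((0,2),(1,3)):
    e=P[b]-P[a];print(np.degrees(np.arctan2(e[1],e[0])),np.linalg.norm(e))
e=P[1]-P[0];print(e,np.linalg.norm(e)); 
E
```

```text
rNL [ 0.5179 -0.0373  0.134 ]
rNR [ 0.5225 -0.0102  0.134 ]
rFL [ 0.6133 -0.0506  0.134 ]
rFR [ 0.6165 -0.0211  0.134 ]
tL0 [ 0.5787 -0.0614  0.144 ]
tL1 [ 0.5513 -0.0595  0.144 ]
tR0 [0.5611 0.0003 0.144 ]
tR1 [ 0.5867 -0.0033  0.144 ]
[ 0.5675 -0.0298  0.134 ] [ 0.5695 -0.031   0.144 ]
-7.939036351935986 0.09636965021096384
-6.6608527768476815 0.09465133745548016
[0.0046 0.0271 0.    ] 0.02748260907273866
```

```bash
python3 - <<'E'
from h import *
rel(*pose(.5685,-.0305,.287,np.radians(82.5)))
E
```

```text
turn [0.    0.938 0.001] shift [ 0.11   2.713 -0.519] mindur rows 2.653562305947132
```

Emit:
apply_moves(steps=[0, 0.94, 0, 0.11, 0.4, -0.52, 85, 0, 0.94, 0, 0.11, 0.9, -0.52, 85, 0, 0.94, 0, 0.11, 1.5, -0.52, 85, 0, 0.94, 0, 0.11, 2.1, -0.52, 85, 0, 0.94, 0, 0.11, 2.1, -0.52, 85])

```text
clock: 6.78
position: [0.5672, -0.0302, 0.3207]
orientation: [-1.262, -1.108, 1.114]
wrist_force: [0.7, -0.3, 0.6]
opening: 0.085
```

```bash
python3 - <<'E'
from h import *
np.set_printoptions(precision=4,suppress=True)
o=bot.get_obs();print(o['clock'],o['position'])
d=bot.capture('wrist');n='wrist';save(d,n+'4.png')
for t in ['cover','cover_tabs','tab_left','tab_right']:
        r=bot.place_of(d,t)[:2] if 'tab_' not in t else bot.look_for(d,t)[:2]
        for x in r:print(n,t,x['p'],x['pixel'],atz(d,x['pixel'],dict(cover=.069,cover_tabs=.129,tab_left=.135,tab_right=.135).get(t,0),o))
rel(*pose(.5685,-.0305,.287,np.radians(82.5)))
E
```

```text
6.775 [ 0.5672 -0.0302  0.3207]
wrist cover 0.73 [194.9, 251.4] [ 0.5699 -0.0318  0.069 ]
wrist cover_tabs 0.91 [225.4, 249.7] [ 0.5677 -0.0323  0.129 ]
wrist tab_left 0.7 [223.9, 290.1] [ 0.5671 -0.0085  0.135 ]
wrist tab_right 0.75 [222.4, 208.6] [ 0.5601 -0.0553  0.135 ]
wrist tab_right 0.21 [254.2, 95.1] [ 0.576  -0.1393  0.135 ]
turn [ 0.028 -0.002 -0.003] shift [0.001 0.652 0.017] mindur rows 0.6258532952328432
```

View pics/wrist4.png

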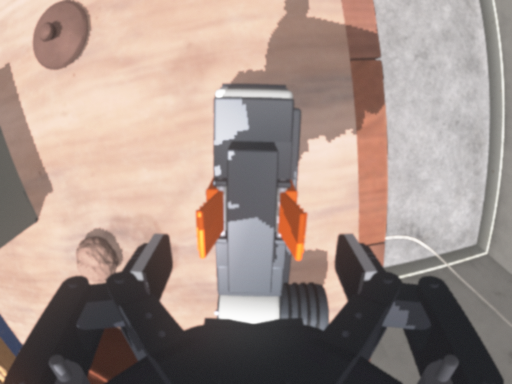

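Emit:
apply_moves(steps=[0.03, 0, 0, -0.01, 0.3, 0.02, 85, 0.03, 0, 0, -0.01, 0.56, 0.02, 85, 0.03, 0, 0, -0.01, 0.56, 0.02, 70, 0.03, 0, 0, -0.01, 0.56, 0.02, 55, 0.03, 0, 0, -0.01, 0.56, 0.02, 45, 0.03, 0, 0, -0.01, 0.56, 0.02, 38, 0.03, 0, 0, -0.01, 0.56, 0.02, 38, 0.03, 0, 0, -0.01, 0.56, 0.02, 38], grip_force=40)

```text
clock: 8.02
position: [0.5688, -0.0314, 0.2944]
orientation: [-1.271, -1.113, 1.112]
wrist_force: [-2.7, 0.3, 5.4]
opening: 0.0422
```

```bash
python3 - <<'E'
from h import *
np.set_printoptions(precision=4,suppress=True)
o=bot.get_obs();print(o['clock'],o['position'],o['opening'],o['wrist_force'])
d=bot.capture('wrist');save(d,'wrist5.png')
E
```

```text
8.025 [ 0.5688 -0.0314  0.2944] 0.04216242709860005 [-2.7066  0.2707  5.355 ]
```

View pics/wrist5.png

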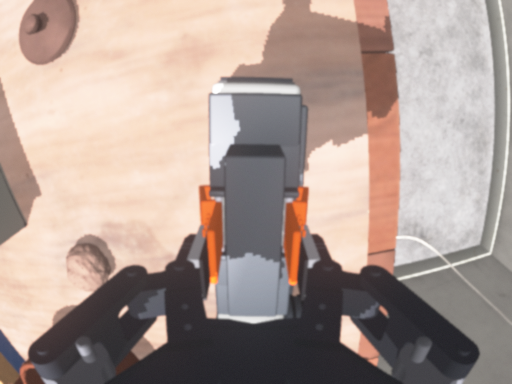

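Emit:
apply_moves(steps=[0, 0, 0, 0, -0.2, 0, 38, 0, 0, 0, 0, -0.5, 0, 38, 0, 0, 0, 0, -0.9, 0, 38, 0, 0, 0, 0, -1.3, 0, 38, 0, 0, 0, 0, -1.7, 0, 38, 0, 0, 0, 0, -1.7, 0, 38, 0, 0, 0, 0, -1.7, 0, 38])

```text
clock: 8.95
position: [0.5683, -0.0312, 0.3958]
orientation: [-1.27, -1.113, 1.112]
wrist_force: [-0.2, 0.6, -2.9]
opening: 0.0419
```

```bash
python3 - <<'E'
from h import *
np.set_printoptions(precision=4,suppress=True)
o=bot.get_obs();print(o['clock'],o['position'],o['opening'],o['wrist_force'])
for n in ('wrist','scene'):
  d=bot.capture(n);save(d,n+'6.png')
  for t in ['cartridge','cover']:
    for x in bot.place_of(d,t)[:2]:print(n,t,x['p'],x['pixel'],atz(d,x['pixel'],.02 if t=='cartridge' else .15,o))
i=cv2.imread('pics/scene6.png');cv2.imwrite('pics/scene6z.png',cv2.resize(i[130:280,100:300],None,fx=3.5,fy=3.5,interpolation=cv2.INTER_CUBIC))
rel(*pose(.515,-.155,o['position'][2],np.radians(82.5)))
E
```

```text
8.95 [ 0.5683 -0.0312  0.3958] 0.04191636410330122 [-0.1807  0.632  -2.9474]
wrist cover 0.62 [201.5, 255.4] [ 0.5766 -0.0309  0.15  ]
scene cover 0.65 [181.1, 177.2] [ 0.6239 -0.0532  0.15  ]
turn [ 0.006 -0.002 -0.007] shift [-2.162 -0.002  0.613] mindur rows 2.1567457641912298
```

View pics/wrist6.png

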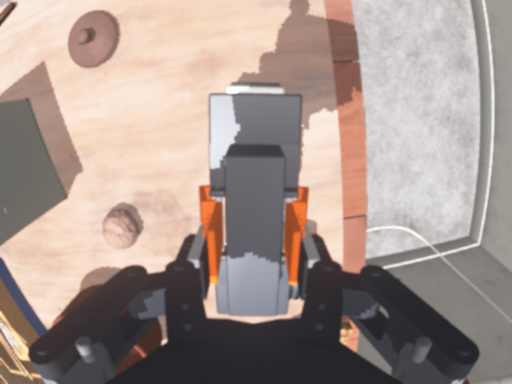

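View pics/scene6z.png

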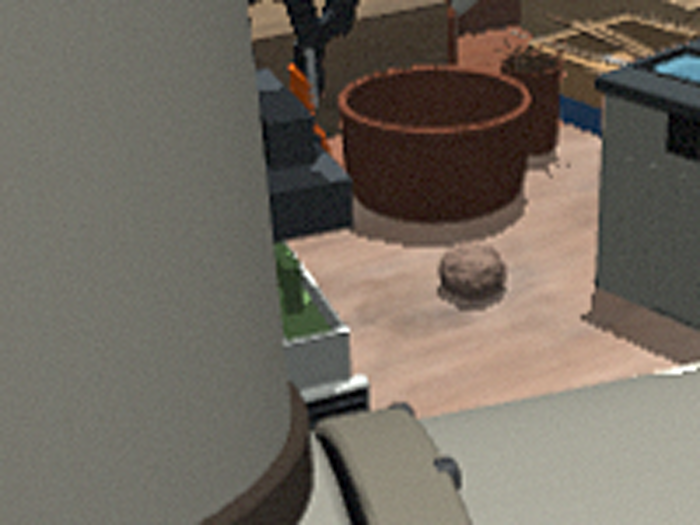

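Emit:
apply_moves(steps=[0, 0, 0, -0.5, 0, 0.15, 38, 0, 0, 0, -1.1, 0, 0.3, 38, 0, 0, 0, -1.7, 0, 0.48, 38, 0, 0, 0, -2.16, 0, 0.61, 38, 0, 0, 0, -2.16, 0.5, 0.61, 38, 0, 0, 0, -2.16, 1.1, 0.61, 38, 0, 0, 0, -2.16, 1.7, 0.61, 38, 0, 0, 0, -2.16, 2.1, 0.61, 38, 0, 0, 0, -2.16, 2.4, 0.61, 38, 0, 0, 0, -2.16, 2.4, 0.61, 38])

```text
clock: 10.5
position: [0.5148, -0.1548, 0.2503]
orientation: [-1.267, -1.111, 1.113]
wrist_force: [0.2, -0.0, -0.6]
opening: 0.0421
```

```bash
python3 - <<'E'
from h import *
np.set_printoptions(precision=4,suppress=True)
o=bot.get_obs();print(o['clock'],o['position'],o['opening'],o['wrist_force'])
for n in ('wrist','side'):
  d=bot.capture(n);save(d,n+'7.png')
i=cv2.imread('pics/side7.png');cv2.imwrite('pics/side7z.png',cv2.resize(i[130:330,150:400],None,fx=3,fy=3,interpolation=cv2.INTER_CUBIC))
rel(*pose(.515,-.155,.2255,np.radians(82.5)))
E
```

```text
10.5 [ 0.5148 -0.1548  0.2503] 0.042100732865520754 [ 0.201  -0.0008 -0.642 ]
turn [ 0.015 -0.002 -0.01 ] shift [0.005 0.449 0.013] mindur rows 0.43163122222481715
```

View pics/wrist7.png

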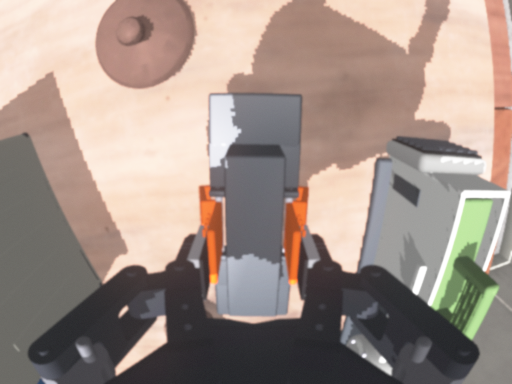

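View pics/side7z.png

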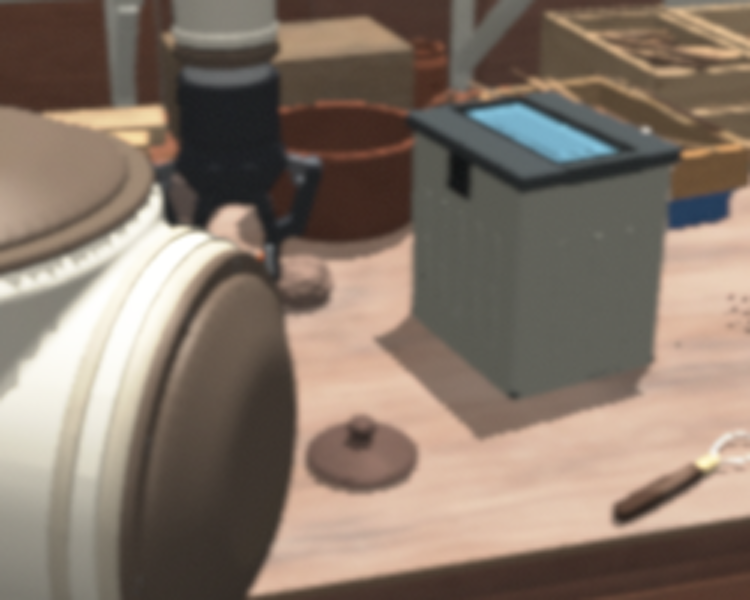

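Emit:
apply_moves(steps=[0, 0, 0, 0, 0.2, 0, 38, 0, 0, 0, 0, 0.36, 0, 38, 0, 0, 0, 0, 0.42, 0, 38, 0, 0, 0, 0, 0.42, 0, 38])

```text
clock: 11.1
position: [0.5156, -0.1553, 0.2268]
orientation: [-1.27, -1.112, 1.112]
wrist_force: [-0.9, -0.2, -1.4]
opening: 0.0423
```

Emit:
apply_moves(steps=[0, 0, 0, 0, 0.03, 0, 38, 0, 0, 0, 0, 0.06, 0, 38, 0, 0, 0, 0, 0.06, 0, 38])

```text
clock: 11.48
position: [0.5161, -0.1555, 0.2249]
orientation: [-1.271, -1.113, 1.112]
wrist_force: [-2.8, 0.7, 7.1]
opening: 0.042
```

Emit:
apply_moves(steps=[0, 0, 0, 0, 0, 0, 55, 0, 0, 0, 0, 0, 0, 70, 0, 0, 0, 0, 0, 0, 85, 0, 0, 0, 0, 0, 0, 85, 0, 0, 0, 0, 0, 0, 85, 0, 0, 0, 0, -0.5, 0, 85, 0, 0, 0, 0, -1.2, 0, 85, 0, 0, 0, 0, -2, 0, 85, 0, 0, 0, 0, -2.9, 0, 85, 0, 0, 0, 0, -2.9, 0, 85])

```text
clock: 12.72
position: [0.5169, -0.1558, 0.4045]
orientation: [-1.282, -1.118, 1.111]
wrist_force: [-0.3, 0.3, -0.5]
opening: 0.0851
```

```bash
python3 - <<'E'
from h import *
np.set_printoptions(precision=4,suppress=True)
o=bot.get_obs();print(o['clock'],o['position'],o['opening'],o['wrist_force'])
n='wrist'
d=bot.capture(n);save(d,n+'8.png')
for t in ['cartridge','cover','bin','clay_lump','teapot_lid']:
    for x in bot.place_of(d,t)[:2]:print(n,t,x['p'],x['pixel'],atz(d,x['pixel'],.02 if t=='cartridge' else 0,o))
rel(*pose(.55,-.04,.42,np.radians(82.5)))
E
```

```text
12.725 [ 0.5169 -0.1558  0.4045] 0.08514964008383176 [-0.2777  0.3079 -0.4525]
wrist cartridge 0.97 [179.8, 354.2] [ 0.571  -0.0333  0.02  ]
wrist cover 0.89 [147.3, 254.7] [ 0.5178 -0.1564  0.    ]
wrist cover 0.5 [181.3, 353.4] [ 0.5804 -0.0281 -0.    ]
wrist bin 0.7 [177.3, 90.8] [ 0.5262 -0.3998  0.    ]
wrist bin 0.67 [239.3, 215.4] [ 0.6431 -0.2297  0.    ]
wrist clay_lump 0.87 [238.6, 212.9] [ 0.6416 -0.2331  0.    ]
wrist teapot_lid 0.85 [49.3, 191.3] [ 0.3819 -0.2181  0.    ]
turn [-0.008 -0.001 -0.001] shift [ 1.976 -0.386 -0.321] mindur rows 1.9569389663663626
```

View pics/wrist8.png

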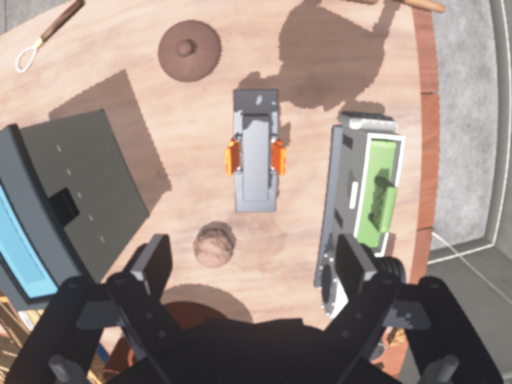

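```bash
python3 - <<'E'
from h import *
rel(*pose(.5,-.37,.49,np.radians(82.5)))
E
```

```text
turn [-0.008 -0.001 -0.001] shift [-3.586 -1.552 -0.212] mindur rows 3.756606825205264
```

Emit:
apply_moves(steps=[0, 0, 0, -0.3, -0.7, 0, 85, 0, 0, 0, -1.2, -1.3, 0, 85, 0, 0, 0, -2.1, -1.55, -0.1, 85, 0, 0, 0, -2.9, -1.55, -0.2, 85, 0, 0, 0, -3.59, -1.55, -0.21, 85, 0, 0, 0, -3.59, -1.55, -0.21, 85])

```text
clock: 13.78
position: [0.499, -0.3729, 0.4876]
orientation: [-1.266, -1.108, 1.11]
wrist_force: [-0.2, -0.5, 0.4]
opening: 0.085
```

```bash
python3 - <<'E'
from h import *
np.set_printoptions(precision=4,suppress=True)
o=bot.get_obs();print(o['clock'],o['position'],o['opening'],o['wrist_force'])
n='wrist'
d=bot.capture(n);save(d,n+'9.png')
for t in ['bin']:
    for x in bot.place_of(d,t)[:2]:print(n,t,x['p'],x['pixel'],atz(d,x['pixel'],0,o))
for x in bot.silhouettes(d,'flap')[:1]:
    m=x['mask'];np.save('pics/m_flap.npy',m);print(x['p'],m.sum())
    c,_=cv2.findContours(m.astype(np.uint8),0,1);c=max(c,key=cv2.contourArea)[:,0]
    P=np.array([atz(d,(r,q),.186,o)[:2] for q,r in c]);b=cv2.minAreaRect((P*1000).astype(np.float32));print(b)
np.savez('pics/wrist9.npz',pos=o['position'],ori=o['orientation'],**{k:v for k,v in d.items()})
E
```

```text
13.775 [ 0.499  -0.3729  0.4876] 0.084953342857703 [-0.2205 -0.4503  0.3514]
0.64 8219
((525.9015502929688, -401.35711669921875), (145.0337371826172, 62.06044006347656), 12.035259246826172)
```

View pics/wrist9.png

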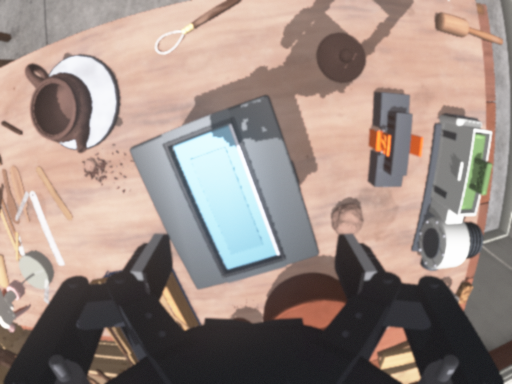

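```bash
python3 - <<'E'
import cv2
i=cv2.imread('pics/wrist9.png');cv2.imwrite('pics/wrist9z.png',cv2.resize(i[90:295,125:325],None,fx=2.9,fy=2.9,interpolation=cv2.INTER_CUBIC))
E
```

```text
(no output)
```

View pics/wrist9z.png

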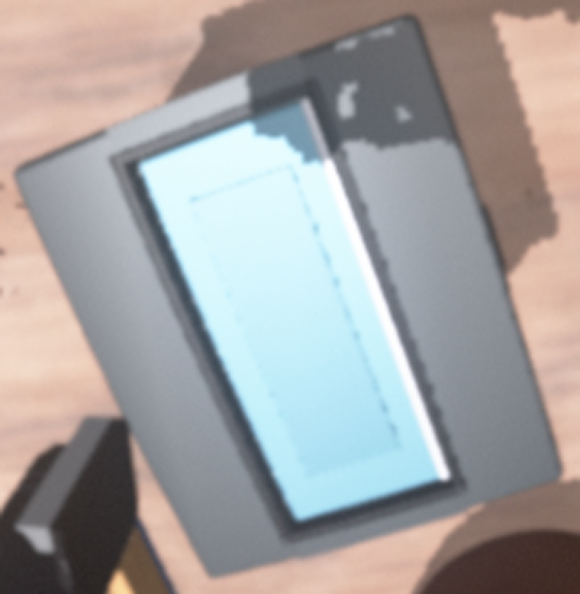

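```bash
python3 - <<'E'
from h import *
rel(*pose(.57,-.032,.40,np.radians(82.5)))
E
```

```text
turn [-0.016  0.002  0.01 ] shift [ 5.728  1.49  -0.427] mindur rows 5.696992504133333
```

Emit:
apply_moves(steps=[0, 0, 0, 0.8, 0, -0.06, 60, 0, 0, 0, 1.7, 0, -0.12, 60, 0, 0, 0, 2.6, 0.2, -0.2, 60, 0, 0, 0, 3.5, 0.5, -0.26, 60, 0, 0, 0, 4.4, 0.9, -0.33, 60, 0, 0, 0, 5.2, 1.3, -0.39, 60, 0, 0, 0, 5.73, 1.49, -0.43, 60, 0, 0, 0, 5.73, 1.49, -0.43, 60])

```text
clock: 14.92
position: [0.5696, -0.0286, 0.3987]
orientation: [-1.261, -1.114, 1.117]
wrist_force: [-0.3, -0.8, -0.4]
opening: 0.0605
```

```bash
python3 - <<'E'
from h import *
np.set_printoptions(precision=4,suppress=True)
o=bot.get_obs();print(o['clock'],o['position'],o['opening'],o['wrist_force'])
n='wrist'
d=bot.capture(n);save(d,n+'10.png')
np.savez('pics/wrist10.npz',pos=o['position'],ori=o['orientation'],**{k:v for k,v in d.items()})
for t in ['cartridge','extractor']:
    for x in bot.place_of(d,t)[:2]:print(n,t,x['p'],x['pixel'],atz(d,x['pixel'],.02 if t=='cartridge' else 0,o))
i=cv2.imread('pics/wrist10.png');cv2.imwrite('pics/wrist10z.png',cv2.resize(i[80:320,140:380],None,fx=2.4,fy=2.4,interpolation=cv2.INTER_CUBIC))
E
```

```text
14.925 [ 0.5696 -0.0286  0.3987] 0.06054638149652879 [-0.3451 -0.7578 -0.4188]
wrist cartridge 0.85 [152.7, 247.5] [ 0.5645 -0.0341  0.02  ]
```

View pics/wrist10z.png

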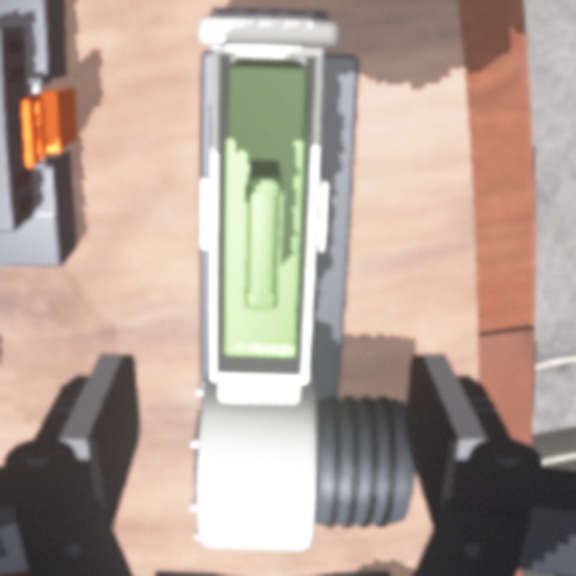

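```bash
python3 - <<'E'
from h import *
np.set_printoptions(precision=4,suppress=True)
f=np.load('pics/wrist10.npz');d={k:f[k] for k in ['camera_matrix','T_tool_cam']};o=dict(position=f['pos'],orientation=f['ori'])
P=[atz(d,(80+v/2.4,140+u/2.4),z,o) for u,v,z in [(267,180,.126),(262,305,.126),(248,243,.126),(280,243,.126),(266,62,.09),(261,355,.09)]]
print(np.array(P)); 
for a,b in((0,1),(4,5)):
    e=P[b]-P[a];print(np.degrees(np.arctan2(e[1],e[0])),np.linalg.norm(e),(P[a]+P[b])/2)
rel(*pose(.569,-.0315,.277,np.radians(82)))
E
```

```text
[[ 0.5452 -0.0267  0.126 ]
 [ 0.5913 -0.0344  0.126 ]
 [ 0.5671 -0.0363  0.126 ]
 [ 0.5685 -0.025   0.126 ]
 [ 0.5063 -0.0224  0.09  ]
 [ 0.629  -0.0401  0.09  ]]
-9.479129774809051 0.04671878497136317 [ 0.5682 -0.0306  0.126 ]
-8.24288769027151 0.12403970134914338 [ 0.5676 -0.0312  0.09  ]
turn [-0.008  0.068  0.006] shift [0.004 2.061 0.016] mindur rows 1.97909375992721
```

Emit:
apply_moves(steps=[0, 0.07, 0, 0, 0.7, 0.01, 50, 0, 0.07, 0, 0, 1.4, 0.01, 45, 0, 0.07, 0, 0, 1.9, 0.01, 45, 0, 0.07, 0, 0, 2.05, 0.01, 45, 0, 0.07, 0, 0, 2.05, 0.01, 45, 0, 0.07, 0, 0, 2.05, 0.01, 25, 0, 0.07, 0, 0, 2.05, 0.01, 8, 0, 0.07, 0, 0, 2.05, 0.01, 5, 0, 0.07, 0, 0, 2.05, 0.01, 5, 0, 0.07, 0, 0, 2.05, 0.01, 5], grip_force=70)

```text
clock: 16.32
position: [0.5701, -0.032, 0.2796]
orientation: [-1.274, -1.107, 1.104]
wrist_force: [0.4, -0.3, 6.9]
opening: 0.0107
```

```bash
python3 - <<'E'
from h import *
np.set_printoptions(precision=4,suppress=True)
o=bot.get_obs();print(o['clock'],o['position'],o['opening'],o['wrist_force'])
d=bot.capture('wrist');save(d,'wrist11.png')
E
```

```text
16.325 [ 0.5701 -0.032   0.2796] 0.010727821977515798 [ 0.4139 -0.2588  6.9387]
```

View pics/wrist11.png

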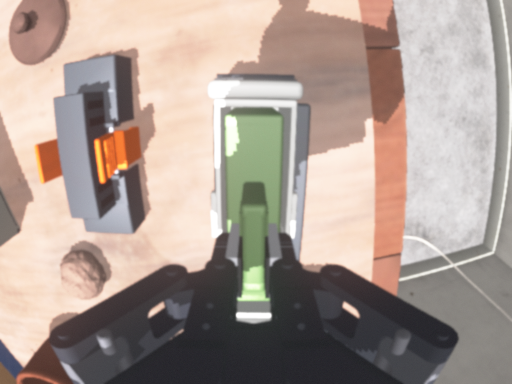

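Emit:
apply_moves(steps=[0, 0, 0, 0, -0.2, 0, 5, 0, 0, 0, 0, -0.5, 0, 5, 0, 0, 0, 0, -0.9, 0, 5, 0, 0, 0, 0, -1.4, 0, 5, 0, 0, 0, 0, -1.9, 0, 5, 0, 0, 0, 0, -2.4, 0, 5, 0, 0, 0, 0, -2.9, 0, 5, 0, 0, 0, 0, -3.3, 0, 5, 0, 0, 0, 0, -3.3, 0, 5])

```text
clock: 17.5
position: [0.5698, -0.0319, 0.4807]
orientation: [-1.278, -1.111, 1.103]
wrist_force: [-0.0, 0.8, -2.8]
opening: 0.0105
```

```bash
python3 - <<'E'
from h import *
np.set_printoptions(precision=4,suppress=True)
o=bot.get_obs();print(o['clock'],o['position'],o['opening'],o['wrist_force'],o['ft_torque'])
d=bot.capture('wrist');save(d,'wrist12.png')
d=bot.capture('side');save(d,'side12.png')
c=np.array([.526,-.4013]);a=np.radians(12);c=c-.003*np.array([-np.sin(a),np.cos(a)]);print(c)
rel(*pose(c[0],c[1],.478,np.radians(102)))
E
```

```text
17.5 [ 0.5698 -0.0319  0.4807] 0.010467046295796317 [-0.0397  0.7944 -2.7868] [ 0.0217 -0.0841  0.0114]
[ 0.5266 -0.4042]
turn [ 0.01  -2.501  0.001] shift [-6.245 -0.019 -0.158] mindur rows 5.997380997744692
```

View pics/wrist12.png

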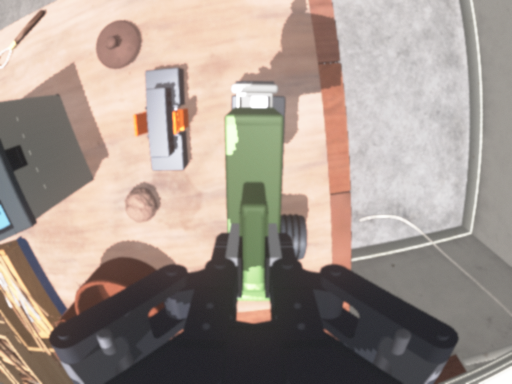

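View pics/side12.png

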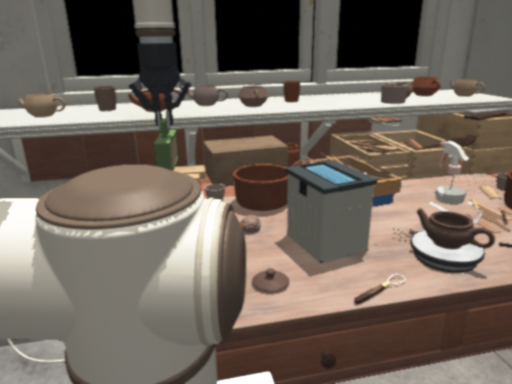

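Emit:
apply_moves(steps=[0, -0.3, 0, -0.6, 0, 0, 5, 0, -0.6, 0, -1.4, 0, -0.03, 5, 0, -0.9, 0, -2.2, 0, -0.05, 5, 0, -1.3, 0, -3.1, 0, -0.08, 5, 0, -1.7, 0, -4, 0, -0.1, 5, 0, -2, 0, -4.9, 0, -0.13, 5, 0, -2.3, 0, -5.7, 0, -0.16, 5, 0, -2.5, 0, -6.24, 0, -0.16, 5, 0, -2.5, 0, -6.24, 0, -0.16, 5, 0, -2.5, 0, -6.24, 0, -0.16, 5])

```text
clock: 18.85
position: [0.5268, -0.4035, 0.4753]
orientation: [-1.101, -1.363, 1.359]
wrist_force: [0.7, -0.3, -2.7]
opening: 0.0103
```

```bash
python3 - <<'E'
from h import *
np.set_printoptions(precision=4,suppress=True)
o=bot.get_obs();print(o['clock'],o['position'],o['opening'],o['wrist_force'],o['ft_torque'])
d=bot.capture('wrist');save(d,'wrist13.png')
d=bot.capture('side');save(d,'side13.png')
i=cv2.imread('pics/side13.png');cv2.imwrite('pics/side13z.png',cv2.resize(i[60:270,220:470],None,fx=2.8,fy=2.8,interpolation=cv2.INTER_CUBIC))
rel(*pose(.5266,-.4042,.478,np.radians(102)))
E
```

```text
18.85 [ 0.5268 -0.4035  0.4753] 0.010325834017955705 [ 0.6598 -0.3126 -2.6671] [ 0.0234 -0.011   0.029 ]
turn [0.007 0.007 0.009] shift [-0.02  -0.029  0.013] mindur rows 0.03588024264816743
```

View pics/wrist13.png

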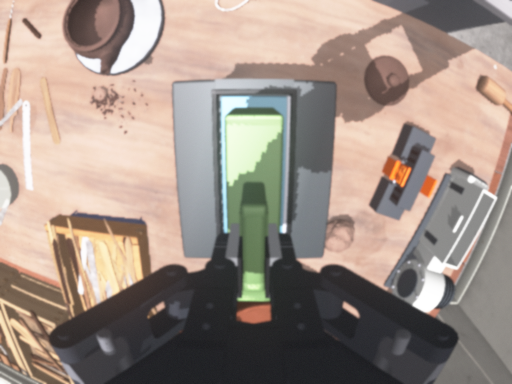

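View pics/side13z.png

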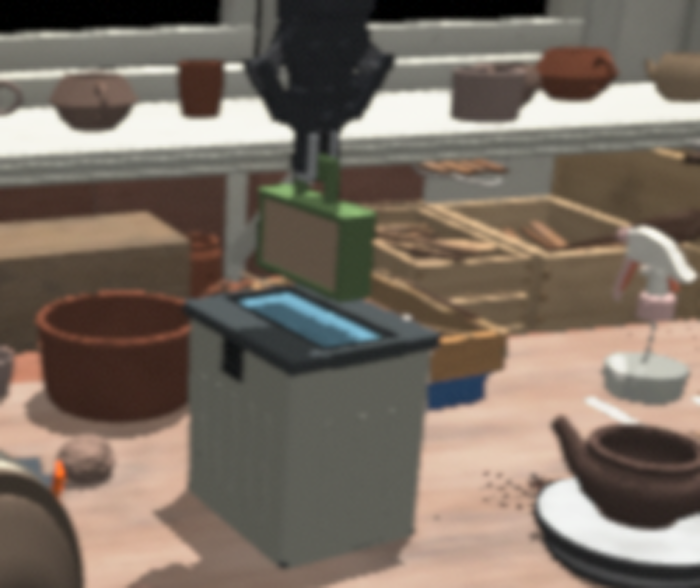

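Emit:
apply_moves(steps=[0, 0, 0, -0.01, 0.3, 0.01, 5, 0, 0, 0, -0.01, 0.5, 0.01, 5, 0, 0, 0, -0.01, 0.65, 0.01, 5, 0, 0, 0, -0.01, 0.8, 0.01, 5, 0, 0, 0, -0.01, 0.8, 0.01, 5])

```text
clock: 19.58
position: [0.5268, -0.4036, 0.4276]
orientation: [-1.102, -1.364, 1.361]
wrist_force: [1.3, -1.3, -1.5]
opening: 0.0102
```

```bash
python3 - <<'E'
from h import *
np.set_printoptions(precision=4,suppress=True)
o=bot.get_obs();print(o['clock'],o['position'],o['opening'],o['wrist_force'],o['ft_torque'])
d=bot.capture('wrist');save(d,'wrist14.png')
d=bot.capture('side');save(d,'side14.png')
i=cv2.imread('pics/side14.png');cv2.imwrite('pics/side14z.png',cv2.resize(i[60:270,220:470],None,fx=2.8,fy=2.8,interpolation=cv2.INTER_CUBIC))
E
```

```text
19.575 [ 0.5268 -0.4036  0.4276] 0.010236022441449482 [ 1.3355 -1.2936 -1.5011] [-0.4066 -0.2342  0.0165]
```

View pics/side14z.png

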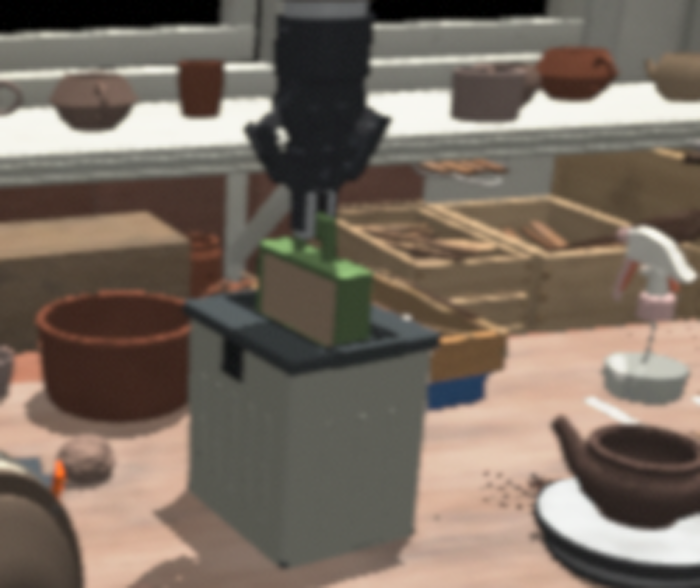

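View pics/wrist14.png

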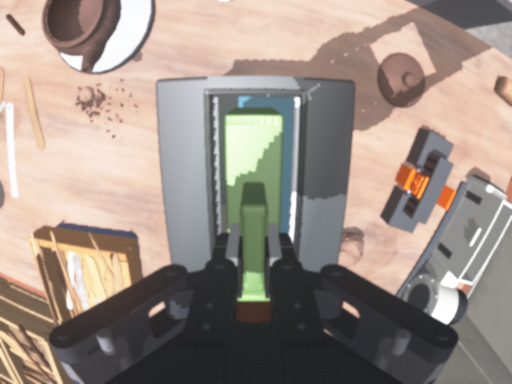

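Emit:
apply_moves(steps=[0, 0, 0, 0, 0.2, 0, 5, 0, 0, 0, 0, 0.4, 0, 5, 0, 0, 0, 0, 0.6, 0, 5, 0, 0, 0, 0, 0.8, 0, 5, 0, 0, 0, 0, 1, 0, 5, 0, 0, 0, 0, 1.05, 0, 5, 0, 0, 0, 0, 1.05, 0, 5])

```text
clock: 20.55
position: [0.5268, -0.4039, 0.3652]
orientation: [-1.103, -1.363, 1.362]
wrist_force: [-0.3, -1.8, -3.8]
opening: 0.01
```

```bash
python3 - <<'E'
from h import *
np.set_printoptions(precision=4,suppress=True)
o=bot.get_obs();print(o['clock'],o['position'],o['opening'],o['wrist_force'],o['ft_torque'])
d=bot.capture('wrist');save(d,'wrist15.png')
d=bot.capture('side');save(d,'side15.png')
i=cv2.imread('pics/side15.png');cv2.imwrite('pics/side15z.png',cv2.resize(i[60:270,220:470],None,fx=2.8,fy=2.8,interpolation=cv2.INTER_CUBIC))
E
```

```text
20.55 [ 0.5268 -0.4039  0.3652] 0.010005333496175495 [-0.2914 -1.8464 -3.8434] [-0.3697 -0.0385 -0.063 ]
```

View pics/side15z.png

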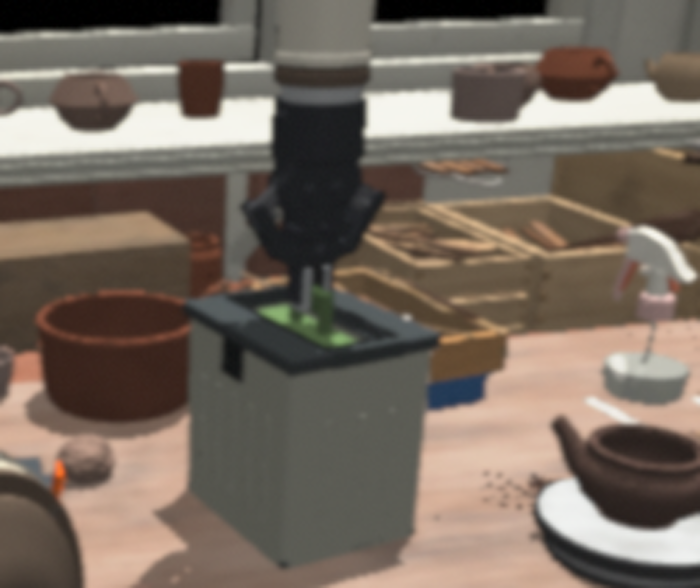

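View pics/wrist15.png

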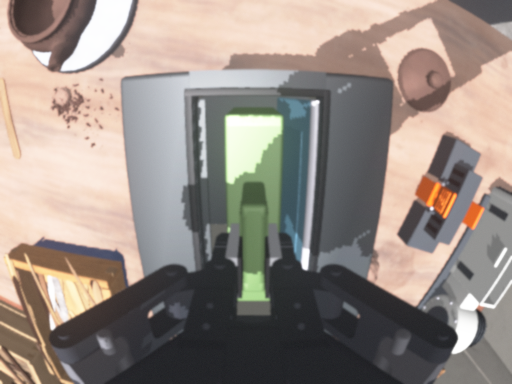

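Emit:
apply_moves(steps=[0, 0, 0, 0, 0, 0, 40, 0, 0, 0, 0, 0, 0, 60, 0, 0, 0, 0, 0, 0, 60, 0, 0, 0, 0, 0, 0, 60, 0, 0, 0, 0, -0.4, 0, 60, 0, 0, 0, 0, -0.9, 0, 60, 0, 0, 0, 0, -1.4, 0, 60, 0, 0, 0, 0, -1.8, 0, 60, 0, 0, 0, 0, -1.8, 0, 60])

```text
clock: 21.78
position: [0.5269, -0.4041, 0.4767]
orientation: [-1.11, -1.364, 1.364]
wrist_force: [0.2, -0.6, -0.2]
opening: 0.06
```

```bash
python3 - <<'E'
from h import *
np.set_printoptions(precision=4,suppress=True)
o=bot.get_obs();print(o['clock'],o['position'],o['opening'],o['wrist_force'],o['ft_torque'])
d=bot.capture('wrist');save(d,'wrist16.png')
for t in ['cartridge','cover']:
    for x in bot.place_of(d,t)[:2]:print(t,x['p'],x['pixel'],atz(d,x['pixel'],0,o))
d=bot.capture('side');save(d,'side16.png')
i=cv2.imread('pics/side16.png');cv2.imwrite('pics/side16z.png',cv2.resize(i[60:270,220:470],None,fx=2.8,fy=2.8,interpolation=cv2.INTER_CUBIC))
E
```

```text
21.775 [ 0.5269 -0.4041  0.4767] 0.05999264391048225 [ 0.2417 -0.5542 -0.1842] [0.0361 0.0003 0.0122]
cover 0.73 [170.0, 398.7] [ 0.5207 -0.1579  0.    ]
cover 0.67 [178.6, 416.2] [ 0.5273 -0.1172  0.    ]
```

View pics/side16z.png

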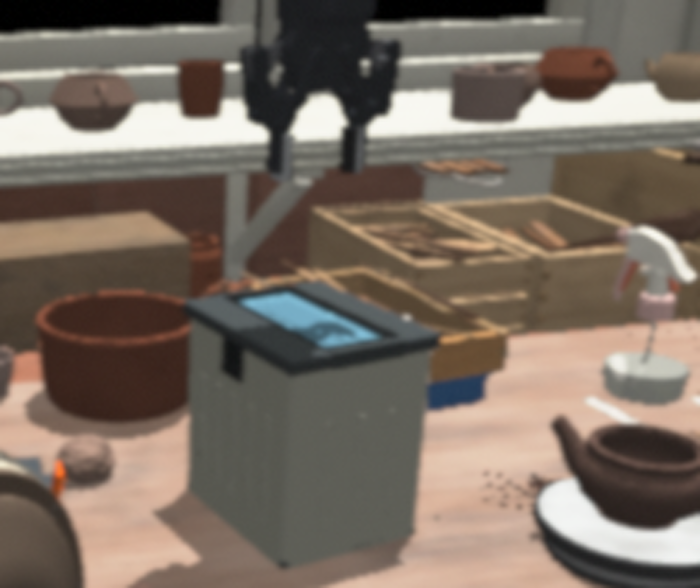

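View pics/wrist16.png

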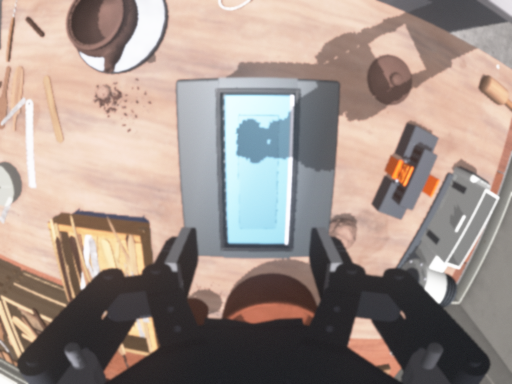

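Emit:
apply_moves(steps=[0, 0, 0, 0, 0, 0, 60, 0, 0, 0, 0, 0, 0, 60, 0, 0, 0, 0, 0, 0, 60, 0, 0, 0, 0, 0, 0, 60])

```text
clock: 22.48
position: [0.5266, -0.4038, 0.4719]
orientation: [-1.101, -1.363, 1.361]
wrist_force: [-0.1, 1.6, -0.1]
opening: 0.0597
```

```bash
python3 - <<'E'
from h import *
print(bot.hand_in())
E
```

```text
the job is handed in; nothing more can be done
None
```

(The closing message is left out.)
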